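# Route the sorting deck to the empty basket

## Robot

A 7-joint arm with a two-finger parallel gripper is mounted at the origin on the work surface. World frame = base frame: x ahead of the robot, y to its left, z up, the work surface at z = 0. Lengths are in m, angles in degrees, forces in N, time in s.
With the tool pointing down it reaches from about 0.35 to 0.775 m from the base axis. Payload 3.1 kg.
Tool frame: the origin (TCP) lies on the centre line of the jaws, within the pads' length; the fingertips stand 17 mm ahead of it and the grasp point (between the pads) lies 2 mm behind it (robot.tip_reach is the distance from the TCP to the fingertips, in m); z points along the fingers, y is the direction in which the jaws open and shut (so a half turn about z gives the same grasp; the last joint's range is limited). The gripper opens to 85 mm and grips with 20 to 120 N. Pads are 22 mm wide; open, the fingers measure 114 mm over their backs; the gripper's body (76 mm by 85 mm) begins 54 mm behind the grasp point. The pads swing forward as they close: fully open they stand 13 mm farther back than shut.
Start: joints at [-68.394, 17.813, 0.802, 86.603, -0.252, 75.585, -1.558], TCP at [0.224, 0.502, 0.248] pointing down, gripper open.
Joint ranges: [-154.91, 154.91], [-16.99, 109.72], [-72.82, 74.43], [7.12, 147.25], [-82.49, 262.49], [11.32, 116.49], [-174.64, 174.64]. Speed limits (degrees/s): [159.86, 159.86, 180, 180, 180, 180, 180].

## Interface

Orientations are given as [roll, pitch, yaw] about the fixed x, y, z axes, in that order (R = Rz(yaw) Ry(pitch) Rx(roll)).
In Python, from station import robot, fingers, vision, workorder, recognise gives the robot as it stands. Calls block until the motion is done:
- robot.move_to(position, orientation): joint-space move of the TCP to a pose.
- robot.line_to(position, orientation=None, velocity=0.15, f_stop=None): straight line of the TCP; orientation=None keeps the orientation; velocity is the mean speed in m/s. With f_stop (N) it stops when the force on the tool has changed by that much, and returns True; else False.
- robot.move_j(angles): joint-space move.
- fingers.gripper_to(opening, force=None): opening from 0.0 (shut) to 1.0 (fully open); force is the grip in N (None keeps the last); returns when the fingers have stopped.
- robot.pause(seconds).
- robot.inverse_kinematics(position, orientation): joint angles nearest the present ones, or None.
- vision.grab_frame(name): name is "scene" or "top"; returns the picture (480x640x3 uint8, red, green, blue); there is no depth.
- vision.calibration(name): a dict with "mtx" (3x3 intrinsics, pixels), "k1" (the pictures are not rectified: a ray, as slopes to the right and down, at radius r is drawn at 1 + k1 r^2 times it, then the intrinsics apply), "extrinsics" (4x4, takes a point from world to camera coordinates). Camera axes: x right, y up, looking along -z (the intrinsics and any distortion apply to the point x, -y, -z); pixel columns grow to the right and rows downward; lengths in m; the calibration is good to about 2 mm. A picture is of the moment at which its call begins. calibration takes no time and is no camera call.
A pose or a line that the arm cannot do raises robot.PlanningError and nothing moves.
- workorder.close_job(): hands the job in, once; it reports no verdict.
Trained networks look in the newest picture that a camera, given by its name, has taken for a name from the list of things; names that differ only in an ending like _2 or _b are one class to them, and where a whole thing is asked for, a point or a joint stands for the part that bears it (a point fixed in the world has none). Each returns a list of dicts, best first, with "p" (0 to 1); they miss things now and then, are a little off and sometimes report something else, mostly with a low value. They report only what shows in the picture. A call takes as long as a camera call.
- recognise(label, camera): "rect" ([centre column, centre row, width, height] in pixels, round what is visible of it).
Readings, each from a call of its own:
- robot.current_time_s(): time.
- robot.current_joint_positions(): joint angles.
- robot.current_dq(): joint speeds.
- robot.current_joint_torque(): joint torques, N m.
- robot.current_tool_pos(): TCP position.
- robot.current_eef_rot(): TCP orientation.
- robot.current_contact_force(): force on the tool from outside, world axes, zero at the start.
- robot.current_torque(): the same for the moment, N m.
- robot.current_finger_gap(): opening from 0.0 (shut) to 1.0 (fully open).
Only numpy, scipy, OpenCV 4.12 (cv2) and the standard library are available. Lean on these libraries where they do the work, as an engineer would, in place of code of your own. Each camera call takes 0.05 s, during which the arm holds its last target.

## Task

On the sorting deck, push the side of the long black guide arm with a fingertip until it points at the middle of the empty basket. Then push the shorter black gate away from the waiting carton until it is fully open. Only push: do not pinch the arms or press down on them, and leave the carton, the baskets and everything else where they are.

Things in the scene. Friction and masses are not known exactly. Their poses are not given: they have to be found in the camera images.
- deck: Grey sorting deck, a flat plate on legs, 400 mm (its x) by 525 mm (its y), fixed on the table; its top is 70 mm above the table. Origin: on the table, straight below the guide arm's pivot; its y axis points from the gate towards the row of baskets, x to the right when looking that way (away from the robot). It reaches y = -360 to +165 mm and x = -200 to +200 mm. Two low rails (30 mm tall, 8 mm thick, at x = -95 and +95 mm, y = -360 to -240 mm) form the infeed lane.
- guide_arm (a joint): Turn of the guide arm, rad: 0 when it points along the deck's +y, positive anticlockwise from above, limits -0.9 and 0.9. A stiff hinge: it stays where it is left and takes about 0.15 N m, a newton or two at the tip.
- guide_arm_pivot (a point): On the guide arm's upright turning axis, at half the arm's height. The guide arm is the longer black bar in the middle of the deck: an upright flat bar 12 mm thick and 40 mm tall (80 to 120 mm above the table), from a steel hub of 18 mm radius (to 130 mm above the table, with a 9 mm radius nut up to 138 mm) to its pointed tip, 155 mm from the axis.
- guide_arm_tip (a point): Tip of the guide arm, at half its height, 155 mm from the pivot. Its x axis points out along the arm, y to the arm's left, z up.
- gate (a joint): Turn of the gate, rad: 0 closed, straight across the infeed lane (pointing along the deck's -x); grows clockwise from above as the tip swings away from the waiting carton towards the guide arm; the stop at 1.55 is fully open, when it lies along the lane (pointing along the deck's +y). A stiff hinge: it stays where it is left and takes about 0.10 N m.
- gate_pivot (a point): On the gate's upright turning axis, at half the bar's height. The gate is the shorter black bar: 12 mm thick, 35 mm tall (80 to 115 mm above the table), from a steel hub of 18 mm radius (to 125 mm above the table, with a 9 mm radius nut up to 133 mm) to its tip 130 mm from the axis. The axis is at x = 75, y = -170 mm of the deck.
- gate_tip (a point): Tip of the gate, at half its height, 130 mm from its pivot; x axis out along the bar, z up.
- empty_basket: White open basket, 110 x 110 mm, 60 mm tall, walls 4 mm, standing loose on the table in the row of three at the deck's end opposite the gate. Origin: centre of its underside. This is the only one with nothing in it; any of the three places.
- basket_a: White open basket, 110 x 110 mm, 60 mm tall, walls 4 mm, standing loose on the table in the row of three at the deck's end opposite the gate. Origin: centre of its underside. Holds two small cartons.
- basket_b: White open basket, 110 x 110 mm, 60 mm tall, walls 4 mm, standing loose on the table in the row of three at the deck's end opposite the gate. Origin: centre of its underside. Holds one small carton.
- waiting_carton: Brown carton 100 x 70 x 50 mm, loose on the deck between the rails, its near side at least 50 mm before the closed gate. Origin: centre of its underside.
- tape_roll: Loose roll of tape, 90 mm across, 48 mm tall, lying on the deck by the edge nearer the robot. Origin: centre of its underside.
- glue_jar: Loose jar, 40 mm across, 65 mm tall, standing on the deck near the edge away from the robot. Origin: centre of its underside.
- scanner: Hand scanner lying on the table to the robot's right, about 170 mm long, 30 mm tall.
- small_carton_1: Carton 70 x 40 x 75 mm in basket_a. Origin: centre of its underside.
- small_carton_2: Carton 65 x 35 x 55 mm in basket_a. Origin: centre of its underside.
- small_carton_3: Carton 75 x 65 x 65 mm in basket_b. Origin: centre of its underside.

How it is judged:
By the outcome, as a careful person would: the job done as asked, in the order asked, and still so for the second after the job is handed in, with the robot touching nothing.
It also fails if it takes over 51 s, if anything falls off the work surface, if the arm or the gripper's body presses on something with over 40 N, if the wrist force passes 120 N, or if a joint passes its speed limit or range.

## Working session

There is one attempt and no reset: what is moved stays moved. The work goes in short steps, each a Python script; the robot and the scene stay as the last script left them, time stands still between calls to the robot, and variables do not carry over. Pictures are saved under pics/ and viewed, and the job is handed in when it is done.

```bash
ls; mkdir -p pics
python3 - <<'E'
from station import robot, fingers, vision, workorder, recognise
import cv2
for n in("scene","top"):
    im=vision.grab_frame(n); cv2.imwrite(f"pics/{n}0.png",im[:,:,::-1])
    c=vision.calibration(n); print(n,c)
    for l in ["guide_arm","gate","empty_basket","basket_a","waiting_carton","tape_roll","glue_jar","scanner","guide_arm_tip","gate_tip","guide_arm_pivot","gate_pivot"]:
        print(l,[([round(float(v)) for v in d["rect"]],round(d["p"],2)) for d in recognise(l,n)][:4])
print(robot.current_time_s(), robot.tip_reach, robot.current_eef_rot())
E
```

```text
pics
scene {'mtx': array([[444.58783738,   0.        , 318.27568001],
       [  0.        , 444.58783738, 235.46394604],
       [  0.        ,   0.        ,   1.        ]]), 'k1': 0.03619595547970729, 'extrinsics': array([[-0.56038039,  0.82807964, -0.01606038,  0.37509197],
       [-0.523171  , -0.33887593,  0.78195601,  0.16454907],
       [ 0.64207938,  0.44659514,  0.62312668, -1.49882385],
       [ 0.        ,  0.        ,  0.        ,  1.        ]])}
guide_arm [([382, 257, 76, 41], 0.98)]
gate [([303, 235, 49, 40], 0.86), ([324, 274, 253, 181], 0.58)]
empty_basket [([445, 318, 69, 60], 0.77), ([355, 210, 34, 30], 0.35)]
basket_a [([476, 290, 68, 55], 0.88), ([412, 362, 74, 75], 0.87)]
waiting_carton [([269, 212, 43, 38], 0.56)]
tape_roll [([355, 209, 34, 31], 0.79), ([383, 259, 70, 42], 0.62)]
glue_jar [([299, 233, 44, 41], 0.44)]
scanner [([229, 192, 53, 31], 0.56), ([301, 232, 48, 38], 0.26)]
guide_arm_tip [([383, 259, 68, 42], 0.89)]
gate_tip [([300, 230, 45, 33], 0.73)]
guide_arm_pivot [([383, 257, 72, 38], 0.94)]
gate_pivot [([300, 234, 47, 39], 0.97)]
top {'mtx': array([[
[... 438 characters left out ...]
de_arm [([243, 237, 61, 20], 0.81)]
gate [([331, 231, 16, 54], 0.53)]
empty_basket [([187, 234, 48, 46], 0.98)]
basket_a [([179, 280, 48, 44], 0.72), ([188, 187, 44, 44], 0.6), ([243, 238, 64, 22], 0.16)]
waiting_carton [([373, 244, 30, 41], 0.93), ([168, 280, 15, 22], 0.46)]
tape_roll [([297, 290, 18, 23], 0.56)]
glue_jar [([320, 183, 14, 14], 0.48)]
scanner [([193, 185, 29, 28], 0.73), ([470, 280, 18, 62], 0.58)]
guide_arm_tip [([242, 239, 63, 21], 0.59), ([190, 232, 44, 45], 0.33)]
gate_tip [([329, 235, 18, 56], 0.79)]
guide_arm_pivot [([244, 238, 66, 16], 0.71), ([303, 292, 33, 35], 0.32)]
gate_pivot [([330, 233, 20, 52], 0.91)]
1.3 0.017 [-1.79999898e+02  3.05838934e-03  1.56011948e+02]
```

Run:
```python
import cv2
t=cv2.imread("pics/top0.png"); cv2.imwrite("pics/top0z.png",cv2.resize(t[130:330,140:406],None,fx=3,fy=3,interpolation=cv2.INTER_CUBIC))
```

```text
(no output)
```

View pics/scene0.png

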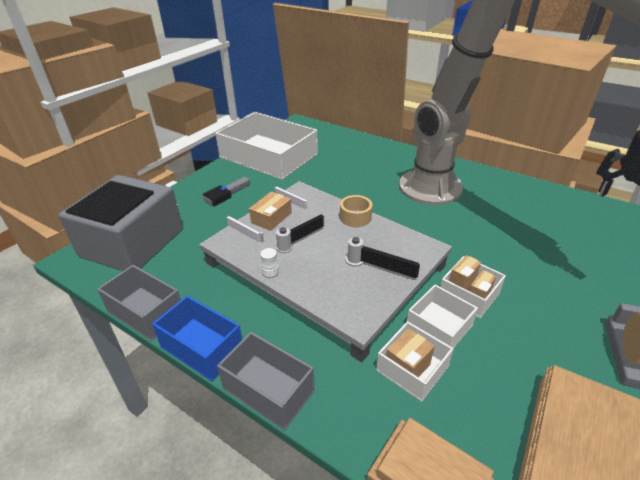

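View pics/top0z.png

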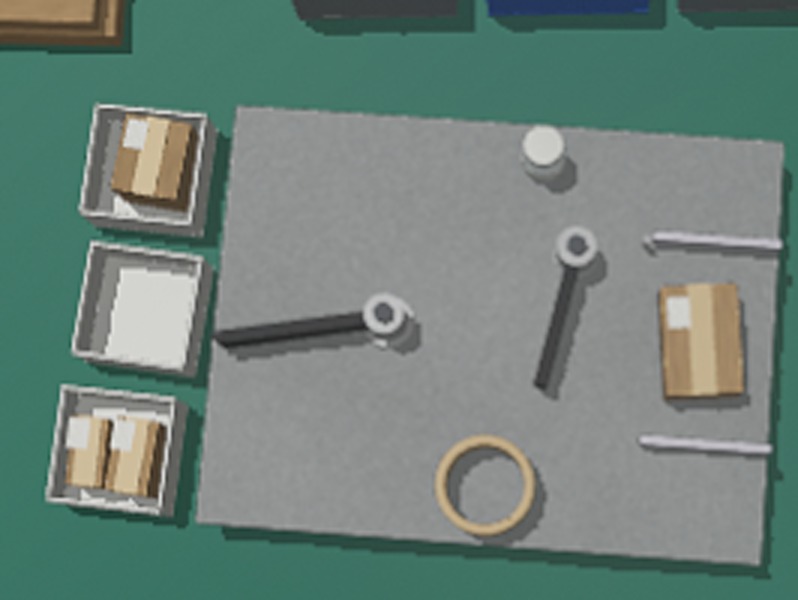

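The top view (×3, offset 140,130) shows the following:
- The empty basket is in the middle place, around (140,308).
- The guide nut is at (383,313) and the arm tip at about (218,340).
- The gate nut is at (576,244) and the gate tip at about (540,387).

Next I'll turn these into positions.

```bash
cat > h.py <<'E'
import numpy as np, cv2
from station import robot, fingers, vision, workorder, recognise
from scipy.optimize import least_squares
def cal(n):
    c=vision.calibration(n); return c["mtx"],c["k1"],c["extrinsics"]
def proj(P,n):
    K,k,E=cal(n); P=np.atleast_2d(P); q=P@E[:3,:3].T+E[:3,3]
    s=np.c_[q[:,0],-q[:,1]]/(-q[:,2:]); s=s*(1+k*(s**2).sum(1,keepdims=True))
    return s*[K[0,0],K[1,1]]+[K[0,2],K[1,2]]
def unproj(uv,z,n):
    K,k,E=cal(n); uv=np.atleast_2d(uv).astype(float); d=(uv-[K[0,2],K[1,2]])/[K[0,0],K[1,1]]
    s=d.copy()
    for _ in range(20): s=d/(1+k*(s**2).sum(1,keepdims=True))
    r=np.c_[s[:,0],-s[:,1],-np.ones(len(s))]@E[:3,:3]; c=-E[:3,:3].T@E[:3,3]
    t=(z-c[2])/r[:,2]; return c+r*t[:,None]
E
cat > m.py <<'E'
from h import *
Z=lambda a: np.array(a,float)/3+[140-1/3,130-1/3]
def rot(a): return np.array([[np.cos(a),-np.sin(a)],[np.sin(a),np.cos(a)]])
corn=unproj(Z([(236,107),(783,142),(763,565),(198,522)]),.07,"top")[:,:2]
dl=np.array([(.2,.165),(.2,-.36),(-.2,-.36),(-.2,.165)])
g=unproj(Z([(383,313)]),.138,"top")[0,:2]; gg=unproj(Z([(576,244)]),.133,"top")[0,:2]
print(np.round(corn,4),g,gg)
dp=np.r_[dl,[[0,0]],[[.075,-.17]]]; w=np.r_[corn,[g],[gg]]
r=least_squares(lambda p:((dp@rot(p[2]).T+p[:2])-w).ravel(),[.5,.0,0])
print("deck",r.x,np.degrees(r.x[2]),"res mm",np.round(r.fun.reshape(-1,2)*1000,1))
b=unproj(Z([(96,242),(211,262),(195,375),(74,353)]),.06,"top")[:,:2]
bc=b.mean(0); print("basket",np.round(b,4),bc, np.linalg.norm(b-np.roll(b,1,0),axis=1))
tip=unproj(Z([(218,340)]),.12,"top")[0,:2]; gt=unproj(Z([(540,387)]),.115,"top")[0,:2]
P=r.x[:2]
for nm,p in("tip",tip),("bask",bc): 
  for piv in(P,g):
    d=rot(-r.x[2])@(p-piv); print(nm,np.linalg.norm(d),"q",np.arctan2(-d[0],d[1]))
d=rot(-r.x[2])@(gt-gg); print("gate",gt,np.linalg.norm(d),"q",np.arctan2(d[1],-d[0]))
jar=unproj(Z([(543,145)]),.135,"top")[0,:2];tp=unproj(Z([(486,485)]),.118,"top")[0,:2];print("jar",jar,"tape",tp)
for nm,pts in (("scene",[(*P,.138),(*gg,.133),(*bc,.06),(*tip,.12),(*gt,.115)]),): print(np.round(proj(pts,nm),1))
E
python3 m.py
python3 - <<'E'
import cv2
t=cv2.imread("pics/scene0.png"); cv2.imwrite("pics/scene0z.png",cv2.resize(t[190:350,270:510],None,fx=3,fy=3,interpolation=cv2.INTER_CUBIC))
E
```

```text
[[ 0.7368  0.1578]
 [ 0.6931 -0.3634]
 [ 0.2952 -0.3315]
 [ 0.3415  0.1897]] [0.52422356 0.01108949] [ 0.58554274 -0.16393837]
deck [ 0.52472395  0.01067362 -0.0836571 ] -4.793198474123909 res mm [[ 1.   0.6]
 [ 0.9 -1.4]
 [ 0.2  0.2]
 [-2.2  2.1]
 [ 0.5 -0.4]
 [-0.3 -1.1]]
basket [[0.6095 0.2929]
 [0.5881 0.1818]
 [0.4801 0.1958]
 [0.5028 0.3119]] [0.54512809 0.24559104] [0.10842965 0.11315624 0.10894421 0.11822326]
tip 0.1543142369159173 q 0.21491565964916678
tip 0.15383708102770952 q 0.21204476691881025
bask 0.23580187773319936 q -0.0029821431325799817
bask 0.23543146705663723 q -0.005252416834405543
gate [ 0.45766892 -0.129289  ] 0.13248506296406806 q 0.18095428411213055
jar [ 0.67772122 -0.13545669] tape [ 0.36940532 -0.07943289]
[[354.7 237.8]
 [282.  228.4]
 [439.4 305.4]
 [416.3 261.9]
 [321.9 213.5]]
```

View pics/scene0z.png

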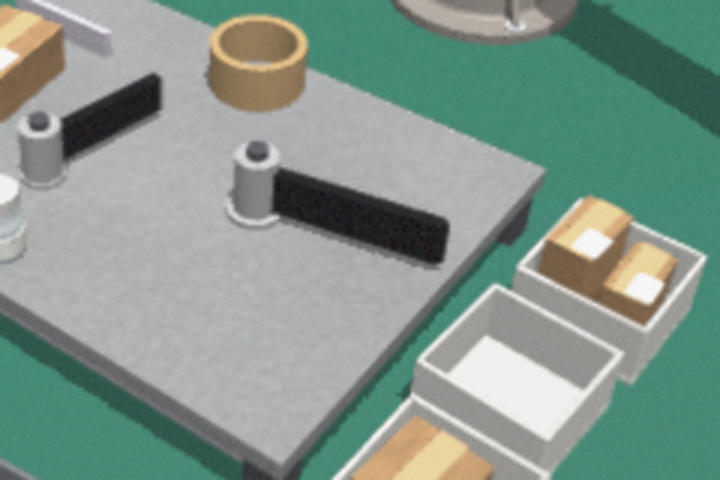

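Run:
```python
import cv2
t=cv2.imread("pics/top0.png"); cv2.imwrite("pics/top0zz.png",cv2.resize(t[202:264,155:235],None,fx=9,fy=9,interpolation=cv2.INTER_CUBIC))
t=cv2.imread("pics/scene0.png"); cv2.imwrite("pics/scene0zz.png",cv2.resize(t[275:350,395:485],None,fx=8,fy=8,interpolation=cv2.INTER_CUBIC))
```

```text
(no output)
```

View pics/top0zz.png

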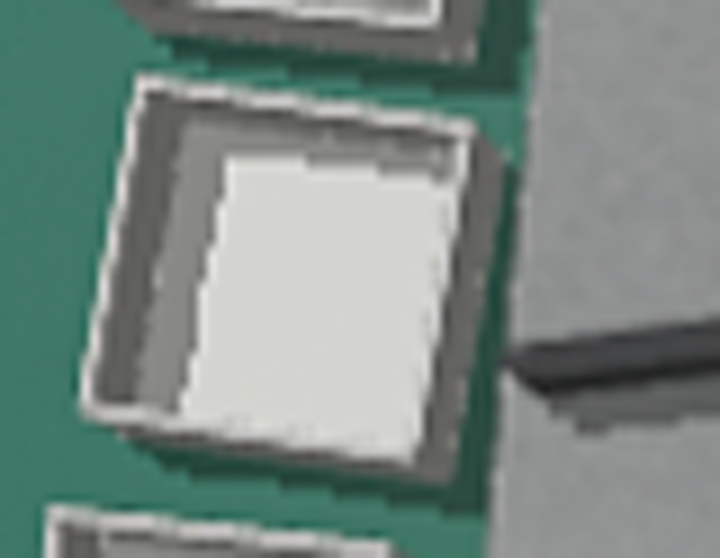

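View pics/scene0zz.png

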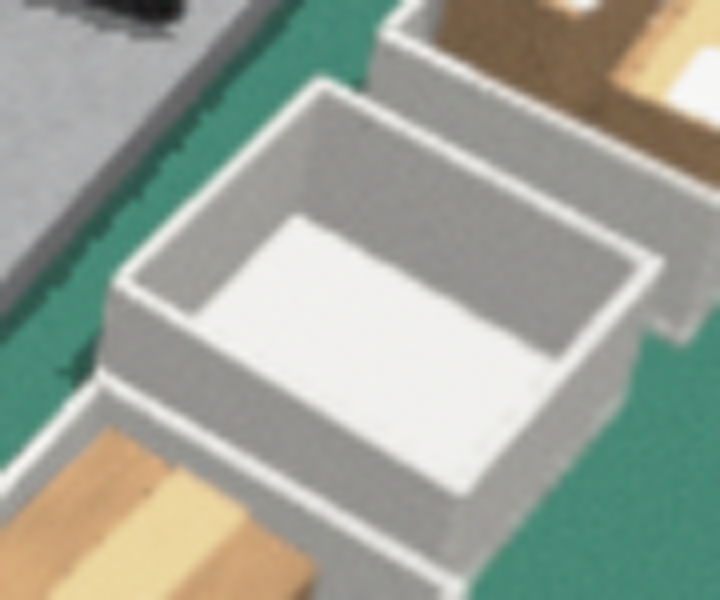

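```bash
cat > m2.py <<'E'
from h import *
def rot(a): return np.array([[np.cos(a),-np.sin(a)],[np.sin(a),np.cos(a)]])
tc=np.array([(138,75),(475,122),(413,466),(82,415)])/9+[155-.44,202-.44]
sc=np.array([(664,260),(322,78),(112,278),(465,495)])/8+[395-.44,275-.44]
h=.055
# order: (+x,+y),(+x,-y),(-x,-y),(-x,+y) in the top; identify scene by projecting
loc=np.array([(h,h),(h,-h),(-h,-h),(-h,h)])
def P(p): return np.c_[loc@rot(p[2]).T+p[:2],np.full(4,.06)]
p0=[.545,.25,-.08]
print(np.round(proj(P(p0),"scene")),np.round(sc))
pr=proj(P(p0),"scene"); sc=np.array([sc[np.argmin(((sc-q)**2).sum(1))] for q in pr])
for w in((1,0),(0,1),(1,1)):
    r=least_squares(lambda p:np.r_[w[0]*(proj(P(p),"top")-tc).ravel(),w[1]*(proj(P(p),"scene")-sc).ravel()],p0)
    print(w,np.round(r.x,4),np.abs(r.fun).max())
# pivots per camera
for n,uv,uv2 in("top",np.array([383,313])/3+[139.7,129.7],np.array([576,244])/3+[139.7,129.7]),("scene",np.array([257,149])/3+[269.7,189.7],np.array([39,120])/3+[269.7,189.7]):
    print(n,unproj(uv,.138,n)[0,:2],unproj(uv2,.133,n)[0,:2])
print("tip top",unproj(np.array([512,358])/9+[154.56,201.56],.12,"top"),"scene",unproj(np.array([446,219])/3+[269.7,189.7],.12,"scene"))
print("gate tip scene",unproj(np.array([160,77])/3+[269.7,189.7],.115,"scene"))
E
python3 m2.py
```

```text
[[454. 334.]
 [407. 309.]
 [431. 282.]
 [475. 303.]] [[478. 307.]
 [435. 284.]
 [409. 309.]
 [453. 336.]]
(1, 0) [ 0.5476  0.2523 -0.1583] 0.5382369890206462
(0, 1) [ 0.5492  0.2558 -0.1557] 0.6189231482096602
(1, 1) [ 0.5483  0.2545 -0.1566] 1.2716353416573156
top [0.52413093 0.01099943] [ 0.58544898 -0.16402732]
scene [0.52891788 0.01506201] [ 0.5888467  -0.15902935]
tip top [[0.50916127 0.16614605 0.12      ]] scene [[0.50434735 0.16874883 0.12      ]]
gate tip scene [[ 0.46312589 -0.12202435  0.115     ]]
```

```bash
cat > p1.py <<'E'
from h import *
piv=np.array([.5255,.012]); a=0.092
h=np.array([np.sin(a),np.cos(a)]); n=np.array([np.cos(a),-np.sin(a)])
def pos(off,z,r=.125): return [*(piv+r*h-n*off),z]
yaw=180-np.degrees(a)
for y in(yaw,yaw-180): print(y,robot.inverse_kinematics(pos(.09,.11),[180,0,y]))
E
cat > s1.py <<'E'
from p1 import *
R=[180,0,yaw]
fingers.gripper_to(0.0)
robot.move_to(pos(.09,.22),R)
robot.line_to(pos(.09,.11),velocity=.15)
f0=robot.current_contact_force()
print(robot.line_to(pos(.017+.006,.11),velocity=.06,f_stop=15), robot.current_contact_force()-f0)
im=vision.grab_frame("top"); cv2.imwrite("pics/t1.png",im[:,:,::-1]); cv2.imwrite("pics/t1z.png",cv2.resize(im[170:300,150:310,::-1],None,fx=4.5,fy=4.5,interpolation=cv2.INTER_CUBIC))
im=vision.grab_frame("scene"); cv2.imwrite("pics/s1z.png",cv2.resize(im[190:350,270:510,::-1],None,fx=3,fy=3,interpolation=cv2.INTER_CUBIC))
print(robot.current_tool_pos(),robot.current_time_s())
E
python3 s1.py
```

```text
174.72878828479642 [-34.084337    16.44164551  16.90365042 110.40468352  -5.84074377
  53.9699479   70.33744928]
-5.271211715203577 [ -48.91289964   18.255579     35.27320467  110.91516405  -12.80664835
   54.69621694 -102.80939857]
False [ 0.19617449 -1.02507275  0.41710823]
[0.51420418 0.13834349 0.11019801] 5.875
```

View pics/t1z.png

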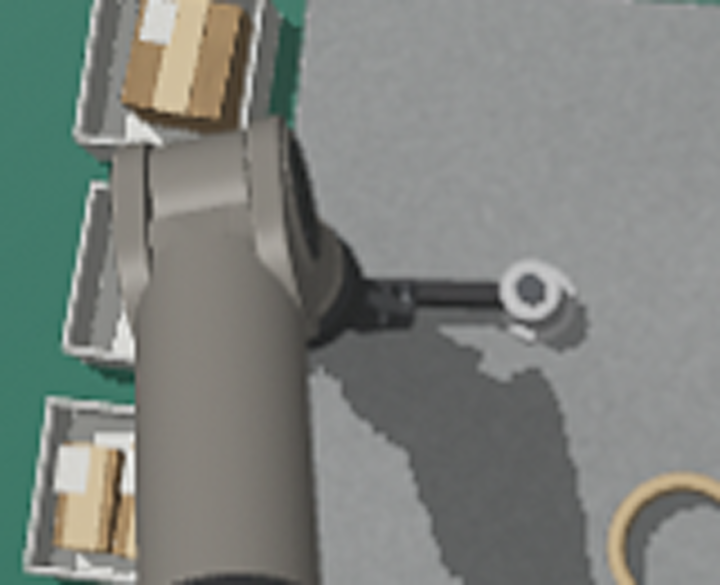

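View pics/s1z.png

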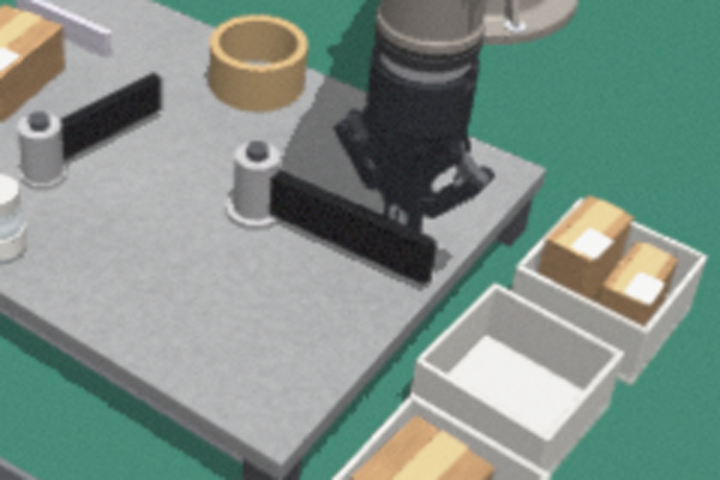

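```bash
cat > s2.py <<'E'
from p1 import *
robot.line_to(pos(.06,.11),velocity=.15)
robot.line_to(pos(.09,.22),velocity=.25)
robot.move_to([.30,.36,.22],[180,0,yaw])
im=vision.grab_frame("top"); cv2.imwrite("pics/t2.png",im[:,:,::-1]); cv2.imwrite("pics/t2z.png",cv2.resize(im[195:275,155:275,::-1],None,fx=6.5,fy=6.5,interpolation=cv2.INTER_CUBIC))
im=vision.grab_frame("scene"); cv2.imwrite("pics/s2.png",im[:,:,::-1]); cv2.imwrite("pics/s2z.png",cv2.resize(im[225:325,340:470,::-1],None,fx=6,fy=6,interpolation=cv2.INTER_CUBIC))
print(robot.current_tool_pos(),robot.current_time_s())
E
python3 s2.py
```

```text
174.72878828479642 [-34.2944356   16.45456177  17.15820567 110.41227815  -5.93056285
  53.97470835  70.42494794]
-5.271211715203577 [-69.37099596  27.51388829  64.82396667 111.48771103 -29.03110469
  59.48703425 -86.82772644]
[0.30190291 0.35820562 0.21968312] 8.0
```

View pics/t2z.png

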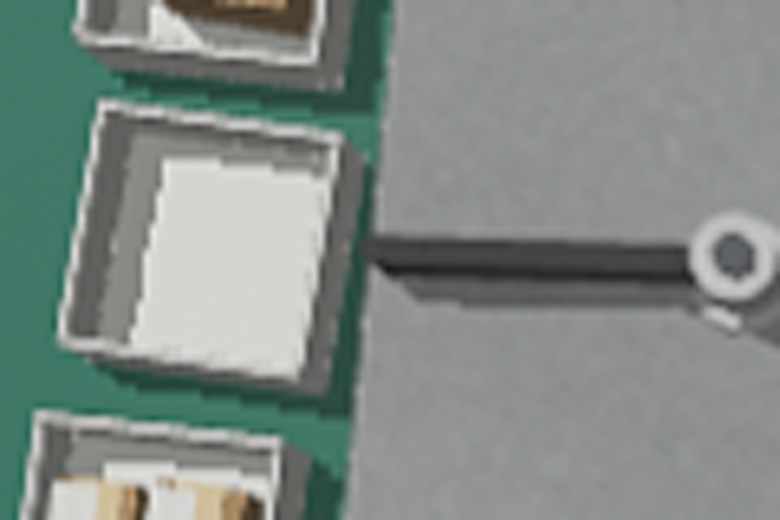

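View pics/s2z.png

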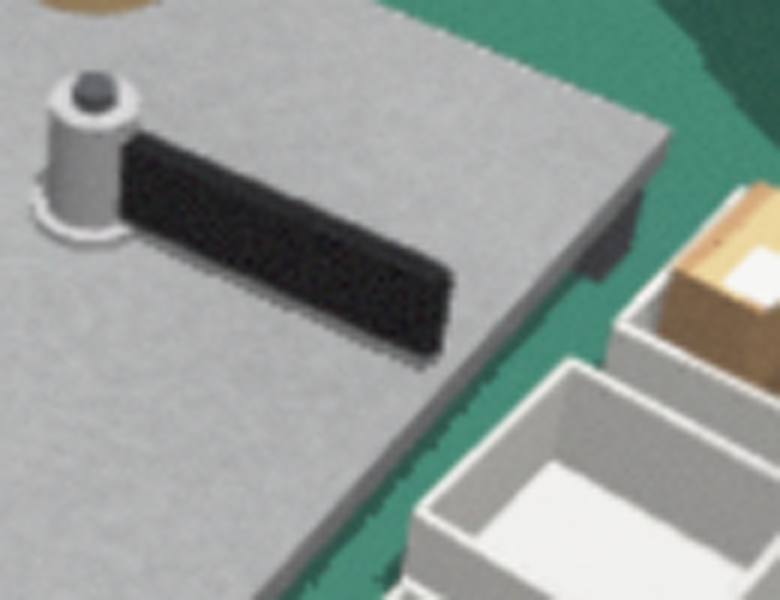

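```bash
cat > m3.py <<'E'
from h import *
off=.5-.5/6.5
t=lambda a:np.array(a)/6.5+[155-.42,195-.42]; s=lambda a:np.array(a)/6+[340-.42,225-.42]
for n,f,nut,tip,b,edge in(("top",t,(735,254),(368,243),(.5476,.2523),[(690,258),(430,255)]),("scene",s,(96,86),(449,268),(.5492,.2558),None)):
    p=unproj(f(nut),.138,n)[0,:2]; q=unproj(f(tip),.12,n)[0,:2]; d=q-p; e=np.array(b)-p
    print(n,p,q,np.linalg.norm(d),"heading",-np.arctan2(d[0],d[1]),"wanted",-np.arctan2(e[0],e[1]))
E
python3 m3.py
cat > ov.py <<'E'
from h import *
import sys
# overlay top outline of arm at headings
for n,x0,y0,f,img in(("top",155,195,6.5,"t2"),("scene",340,225,6,"s2")):
    im=cv2.imread(f"pics/{img}z.png")
    piv=np.array([.5243,.0112]) if n=="top" else np.array([.5275,.0138])
    for hd,c in((-.03,(0,0,255)),(-.06,(0,255,255))):
        u=np.array([-np.sin(hd),np.cos(hd)]); v=np.array([-u[1],u[0]])
        pts=np.array([[*(piv+a*u+b*v),.12] for a,b in((.018,.006),(.145,.006),(.155,0),(.145,-.006),(.018,-.006))])
        uv=((proj(pts,n)-[x0,y0]+.5)*f).astype(np.int32); cv2.polylines(im,[uv],True,c,1)
    cv2.imwrite(f"pics/ov_{img}.png",im)
E
python3 ov.py
```

```text
top [0.52514826 0.01021003] [0.53516195 0.16711736] 0.15722653244530932 heading -0.06373270220225681 wanted -0.09247677831479015
scene [0.52714778 0.01461701] [0.52958953 0.17044379] 0.155845910454537 heading -0.01566835337984351 wanted -0.09118003207908541
```

View pics/ov_t2.png

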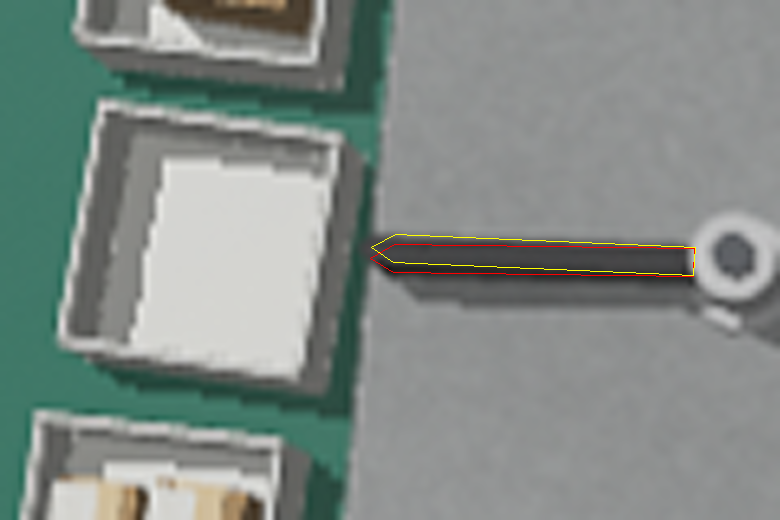

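View pics/ov_s2.png

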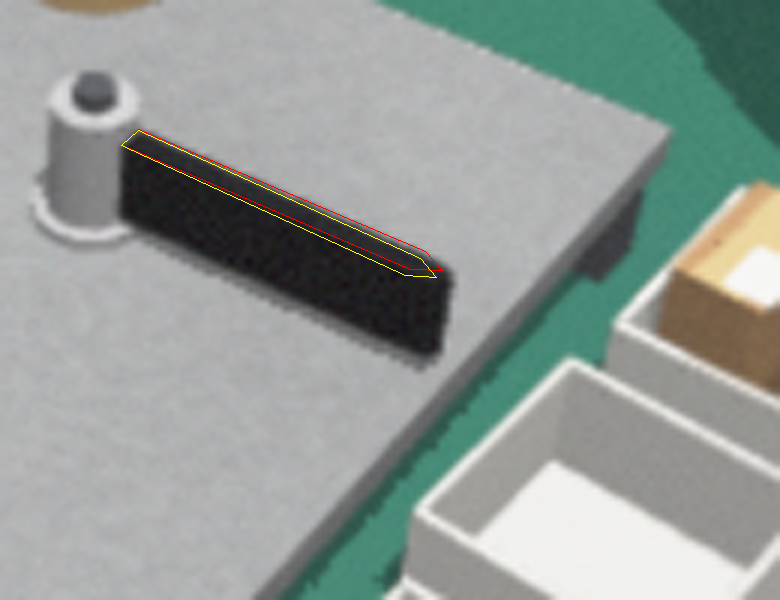

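```bash
cat > s3.py <<'E'
from p1 import *
robot.move_to(pos(.07,.20),[180,0,yaw])
robot.line_to(pos(.05,.11),velocity=.15)
print(robot.line_to(pos(.0165,.11),velocity=.06,f_stop=15),robot.current_tool_pos())
robot.line_to(pos(.05,.11),velocity=.15)
robot.line_to(pos(.09,.22),velocity=.25)
robot.move_to([.30,.36,.22],[180,0,yaw])
im=vision.grab_frame("top"); cv2.imwrite("pics/t3.png",im[:,:,::-1]); cv2.imwrite("pics/t3z.png",cv2.resize(im[195:275,155:275,::-1],None,fx=6.5,fy=6.5,interpolation=cv2.INTER_CUBIC))
im=vision.grab_frame("scene"); cv2.imwrite("pics/s3.png",im[:,:,::-1]); cv2.imwrite("pics/s3z.png",cv2.resize(im[225:325,340:470,::-1],None,fx=6,fy=6,interpolation=cv2.INTER_CUBIC))
print(robot.current_time_s())
E
python3 s3.py; sed -i 's/"t2")/"t3")/;s/"s2")/"s3")/;s/(-.03,/(-.08,/;s/(-.06,/(-.105,/' ov.py; python3 ov.py
```

```text
174.72878828479642 [-35.37953559  16.52620451  18.47466811 110.45137274  -6.39697105
  54.00130775  70.87978885]
-5.271211715203577 [ -52.58416376   19.08018553   40.02422375  111.03123211  -14.86084555
   55.05361154 -100.77451078]
False [0.52065619 0.13769506 0.1098147 ]
12.65
```

View pics/ov_t3.png

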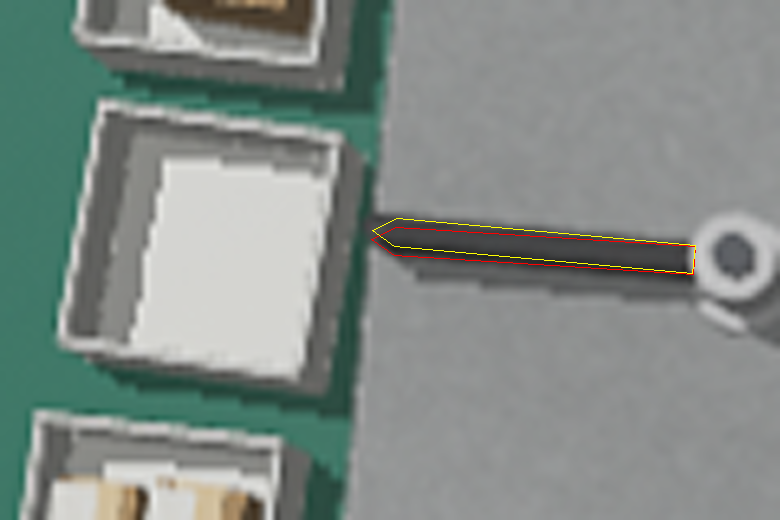

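View pics/ov_s3.png

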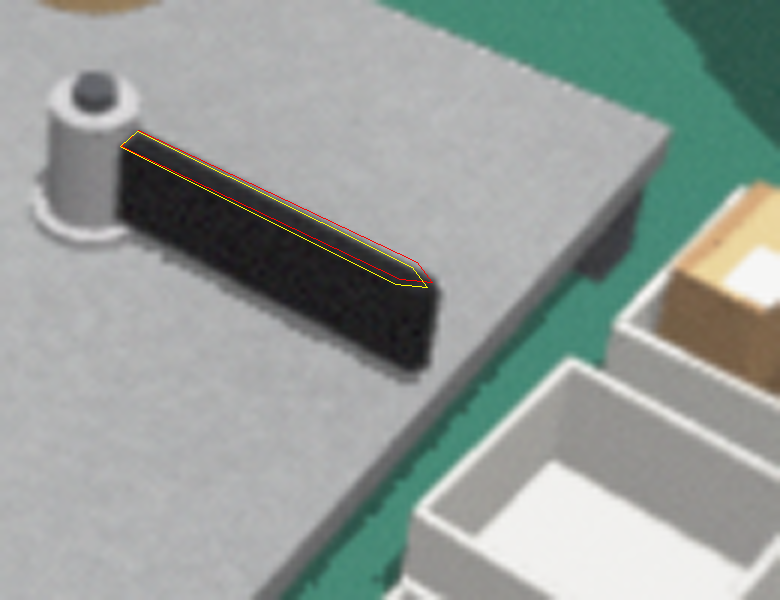

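The guide arm now heads about -0.093 to -0.100 rad, and about -0.092 is wanted, so its line runs within about 2 mm of the basket's centre. Next is the gate.

```bash
cat > g1.py <<'E'
from h import *
gp=np.array([.5862,-.1635]); dy=-.083
def rot(a): return np.array([[np.cos(a),-np.sin(a)],[np.sin(a),np.cos(a)]])
def pose(q,off,z=.108,r=.10,flip=0):
    u=rot(dy)@[-np.cos(q),np.sin(q)]; n=rot(dy)@[np.sin(q),np.cos(q)]
    return [*(gp+r*u-off*n),z],[180,0,np.degrees(np.arctan2(n[1],n[0]))+flip]
if __name__=="__main__":
    for fl in(0,180):
        for q,o in((.2,.037),(.2,.017),(.7,.017),(1.2,.017),(1.57,.017)):
            p,R=pose(q,o,flip=fl); print(fl,np.round(p,3),np.round(R[2]),np.round(robot.inverse_kinematics(p,R)))
E
python3 g1.py
```

```text
0 [ 0.48  -0.171  0.108] 74.0 [-25.  30.  58. 106. -29.  61.  28.]
0 [ 0.485 -0.152  0.108] 74.0 [-27.  30.  58. 106. -29.  61.  26.]
0 [ 0.503 -0.105  0.108] 45.0 [-25.  26.  45. 105. -22.  58. -15.]
0 [ 0.542 -0.072  0.108] 16.0 [-25.  29.  42. 100. -22.  60. -49.]
0 [ 0.577 -0.062  0.108] -5.0 [-26.  34.  45.  94. -26.  63. -69.]
180 [ 0.48  -0.171  0.108] 254.0 [ 62.  34. -62. 103.  33.  64. 153.]
180 [ 0.485 -0.152  0.108] 254.0 [ 60.  34. -62. 103.  33.  64. 150.]
180 [ 0.503 -0.105  0.108] 225.0 [-17.  23.  34. 104. -15.  57. 159.]
180 [ 0.542 -0.072  0.108] 196.0 [-18.  27.  32.  99. -16.  59. 126.]
180 [ 0.577 -0.062  0.108] 175.0 [-21.  31.  37.  94. -21.  62. 107.]
```

```bash
cat > s4.py <<'E'
from g1 import *
p,R=pose(.2,.037,z=.23); robot.move_to(p,R)
p,R=pose(.2,.037); robot.line_to(p,R,velocity=.15)
print(robot.current_tool_pos(),robot.current_contact_force(),robot.current_time_s())
st=False
for q in [.2,.37,.54,.71,.88,1.05,1.22,1.36]:
    p,R=pose(q,.017); st=robot.line_to(p,R,velocity=.08,f_stop=15)
    print(q,st,np.round(robot.current_contact_force(),1))
    if st: break
im=vision.grab_frame("scene"); cv2.imwrite("pics/s4.png",cv2.resize(im[150:330,200:460,::-1],None,fx=3,fy=3))
print(robot.current_time_s())
E
python3 s4.py
```

```text
[ 0.4806044 -0.1715042  0.1088313] [-0.48047491  0.0361454   0.4487512 ] 15.6333
0.2 False [-0.6  0.4  0.3]
0.37 False [ 0.2 -0.9  0.4]
0.54 False [-0.2  0.5 -0.4]
0.71 False [ 0.1  0.  -0.5]
0.88 False [-0.2 -0.2  0.1]
1.05 False [0.3 0.1 0.3]
1.22 False [-0.2 -0.1  0.4]
1.36 False [-1.5 -0.1  0. ]
18.6083
```

View pics/s4.png

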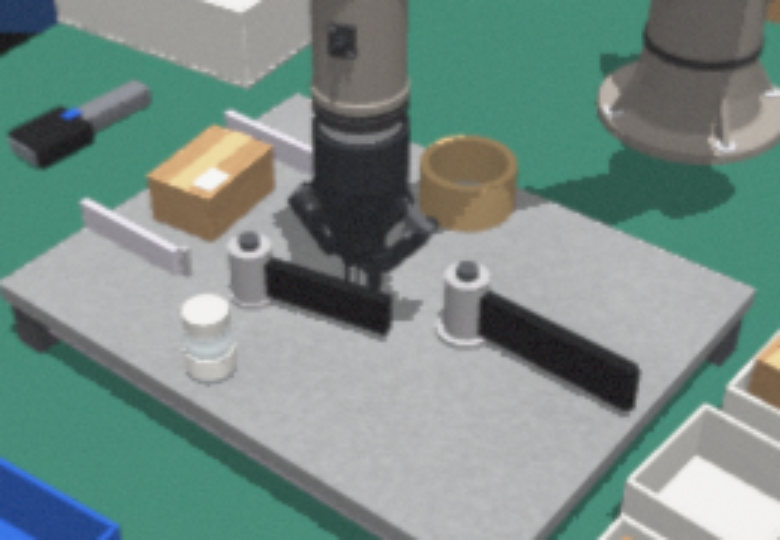

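```bash
cat > s5.py <<'E'
from g1 import *
p,R=pose(1.46,.017); print(robot.line_to(p,R,velocity=.06,f_stop=15))
p,R=pose(1.55,.010); print(robot.line_to(p,R,velocity=.03,f_stop=8),robot.current_contact_force(),robot.current_tool_pos(),p)
p,R=pose(1.55,.045); robot.line_to(p,velocity=.1)
p,R=pose(1.55,.045,z=.24); robot.line_to(p,velocity=.25)
robot.move_to([.30,.36,.24],[180,0,-5])
im=vision.grab_frame("top"); cv2.imwrite("pics/t5.png",im[:,:,::-1]); cv2.imwrite("pics/t5z.png",cv2.resize(im[130:330,140:406,::-1],None,fx=3,fy=3,interpolation=cv2.INTER_CUBIC))
im=vision.grab_frame("scene"); cv2.imwrite("pics/s5.png",cv2.resize(im[150:330,200:460,::-1],None,fx=3,fy=3))
print(robot.current_time_s())
E
python3 s5.py
```

```text
False
True [ 0.17245221  0.00380917 -0.51685137] [ 0.57484159 -0.06311927  0.10723464] [np.float64(0.5824356969359422), np.float64(-0.06307176680613202), 0.108]
22.3083
```

View pics/t5z.png

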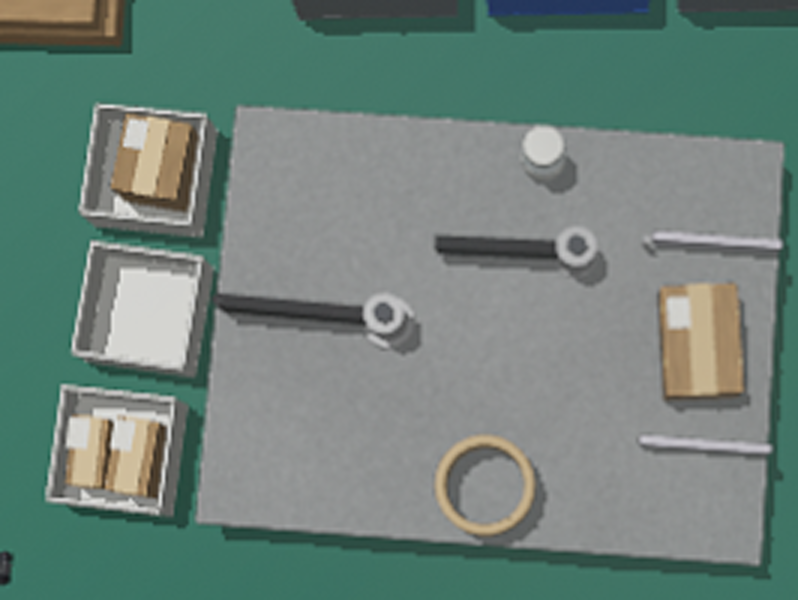

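View pics/s5.png

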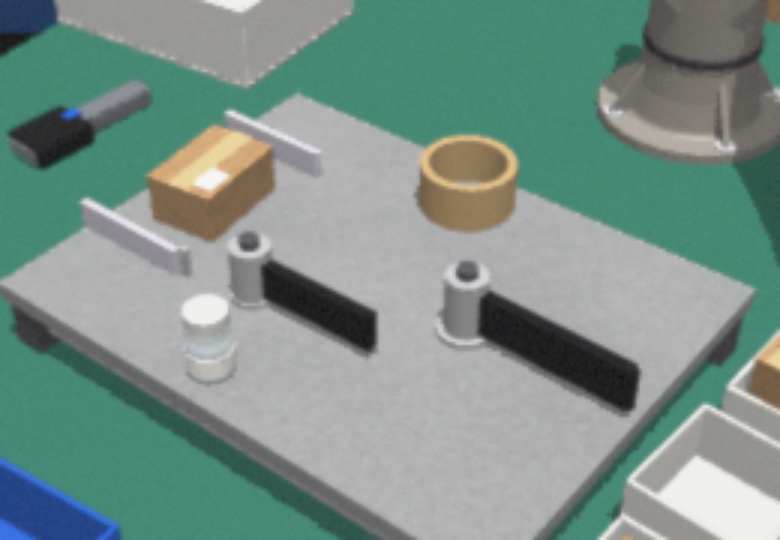

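Run:
```python
from h import *
im=cv2.imread("pics/t5.png"); x0,y0,f=275,185,8
z=cv2.resize(im[y0:y0+60,x0:x0+75],None,fx=f,fy=f,interpolation=cv2.INTER_CUBIC)
piv=np.array([.5855,-.1640])
for q,c in((1.55,(0,0,255)),(1.50,(0,255,255))):
    a=-.083+np.pi-q; u=np.array([np.cos(a),np.sin(a)]); v=np.array([-u[1],u[0]])
    pts=np.array([[*(piv+r*u+b*v),.115] for r,b in((.018,.006),(.13,.006),(.13,-.006),(.018,-.006))])
    cv2.polylines(z,[((proj(pts,"top")-[x0,y0]+.5)*f).astype(np.int32)],True,c,1)
cv2.imwrite("pics/ovg.png",z)
```

```text
(no output)
```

View pics/ovg.png

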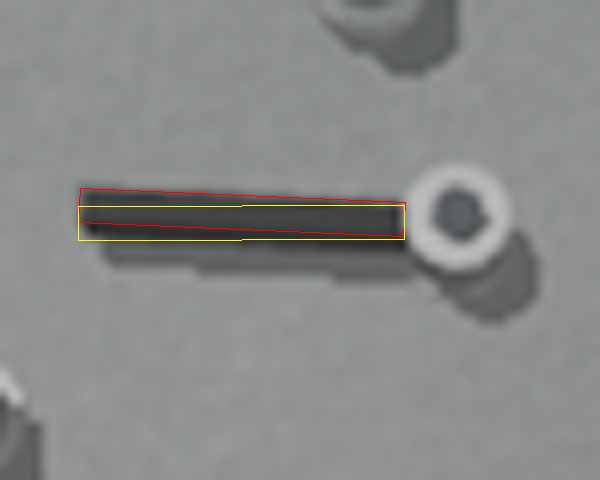

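The outline for 1.55 rad fits the gate, but the force reading right after the stop was near zero. I'll push once more to confirm the gate is on its stop.

```bash
cat > s6.py <<'E'
from g1 import *
p,R=pose(1.55,.045,z=.24); robot.move_to(p,R)
p,R=pose(1.55,.04); robot.line_to(p,R,velocity=.2)
p,R=pose(1.55,.009); print(robot.line_to(p,R,velocity=.03,f_stop=12),robot.current_tool_pos(),p)
p,R=pose(1.55,.045); robot.line_to(p,velocity=.1)
p,R=pose(1.55,.045,z=.24); robot.line_to(p,velocity=.25)
robot.move_to([.30,.36,.24],[180,0,-5])
im=vision.grab_frame("top"); cv2.imwrite("pics/t6.png",im[:,:,::-1])
a=cv2.imread("pics/t5.png").astype(int); d=np.abs(a-im[:,:,::-1].astype(int)).max(2)
d0=np.abs(cv2.imread("pics/t0.png" if 0 else "pics/top0.png").astype(int)-im[:,:,::-1].astype(int)).max(2)
print("changed t5",np.argwhere(d>60)[::10].tolist()[:12],(d>60).sum())
cv2.imwrite("pics/diff6.png",(np.clip(d0*3,0,255)).astype(np.uint8))
print(robot.current_time_s())
E
python3 s6.py
```

```text
True [ 0.57486193 -0.06258769  0.10696993] [np.float64(0.5834337629111925), np.float64(-0.06313393037301647), 0.108]
changed t5 [] 0
28.625
```

View pics/diff6.png

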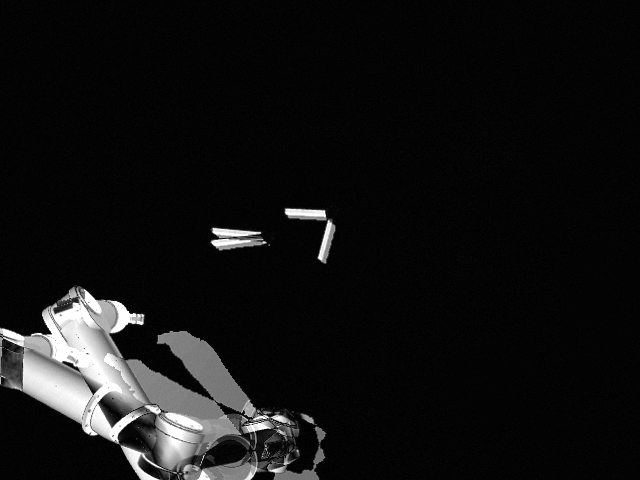

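The gate stopped the push at the same place under 12 N, so it is on its stop. Comparing before and after, only the two arms have changed, at (237,239) and around (315,228), apart from the robot and its shadow. I'm handing the job in.

```bash
python3 -c "
from station import workorder,robot
print(workorder.close_job(), robot.current_time_s())"
```

```text
the job is handed in; nothing more can be done
the job is handed in; nothing more can be done
```

The guide arm now points at the middle of the empty basket, which is the middle one of the three. The gate was then pushed fully open. I used side pushes only, with the fingers shut, and handed the job in at about 29 s with the robot clear of everything.

- **Guide arm:** I moved it in two pushes. Its heading reads about -0.093 rad in the top camera and -0.100 rad in the scene camera, against about -0.092 rad wanted. The two cameras differ by about 0.007 rad, which is roughly 2 mm at the basket.
- **Gate:** I pushed it round to its stop. The force reading just after the first stop was near zero, so I pushed again. That push stopped at the same place within 0.1 mm in the pushing direction under a higher force limit (12 N instead of 8 N). The camera outline also fits about 1.55 rad.
- **Everything else:** comparing the top pictures from before and after, only the two arms moved, apart from the robot and its shadow.

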